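Unload the vise and load the indexing carousel

TASK

Pull the vise jaw fully open, lift the finished filter body out by a free end and lay it down on the bench, screws up. Next turn the carousel until the empty bay that fits the body stands at the loading point (the lip on the carousel's base), then take the body round its middle and lay it down fully home in that bay, screws up, without dropping it in. Leave the jaw open and the bay at the loading point, and do not disturb the blue box or the tape roll.

Things in the scene. Friction and masses are not known exactly. Their poses are not given: they have to be found in the camera images.
- filter_center (a point): centre (half-way up) of the finished filter body, a milled aluminium bar 140 mm long (its y axis), 32 mm wide (its x axis), 40 mm high (its z axis, up), 0.15 to 0.3 kg, five brass screw heads on top. Either end may lead. It starts clamped in the vise with its centre 50 mm above the bench; the jaws cover the middle 44 mm of its length and both ends stick out 48 mm, 30 mm clear of the bench.
- vise: grey bench vise, fixed to the bench, origin at bench level under the middle of the clamped part. Its bed runs from x = -150 to +50 mm, is 60 mm wide (y) and 30 mm high. The fixed jaw stands on the +x side of the part (from x = 16 to 40 mm, 75 mm high); the moving jaw on the -x side slides towards the vise's -x.
- vise_jaw (a joint): slide of the vise's moving jaw in m: 0 = closed on the part, 0.045 = fully open at its stop; it stays where it is left, about 3 N to slide. A steel lip on this jaw overhangs the part's top by 6 mm, so the part lifts out only once the jaw is open; moving jaw top 78 mm above the bench.
- jaw_handle (a point): grip point on the moving jaw's upright handle plate (moves with the jaw): plate 12 mm thick along the vise's x, 40 mm wide along y, from 38 to 100 mm above the bench; the point is 83 mm above the bench. 41 mm free space between it and the jaw face.
- carousel: round carousel, base fixed, origin on the axis at bench level. Its disc is 296 mm across, top 30 mm above the bench. The loading point is on its -x side, marked by a fixed steel lip with a dark rib 164 mm from the axis (50 mm wide, 41 mm high). Of its three bays two do not serve: one is empty but only 100 mm long inside, one is 24 mm wide and holds a slim body fixed in it.
- carousel_rotor (a joint): angle of the carousel disc in rad, counter-clockwise positive seen from above, limits +-3.1: 0 = matching bay exactly at the loading point. Stays where it is left; about 0.12 N m to turn.
- knob_grip (a point): grip point of the black bar knob on the carousel's axis, 84 mm above the bench, turning with the disc: bar 56 mm long along this point's x axis (which points away from the matching bay), 16 mm thick along y, from 64 to 100 mm above the bench, on a 20 mm shaft.
- matching_bay (a point): centre of the floor of the bay that fits the body (turns with the disc; 90 mm from the axis, 36 mm above the bench): open steel cradle, inside 148 mm long (y axis) and 38 mm wide (x); walls 5 mm thick reach 14 mm above its floor. Side walls cover only the last 34 mm at each end: the middle 80 mm is open to the fingers, the ends are not. The disc lies 6 mm below this floor.
- loading_point (a point): fixed point where the matching bay's floor centre must come: 90 mm from the axis towards the lip; its y axis is the direction the body's length must take there.
- blue_box_center (a point): centre of a loose blue box 56x80x47 mm at the back between vise and carousel; leave alone
- tape_center (a point): centre of a loose yellow tape roll 64 mm across, 19 mm high, near the left front corner; leave alone

How it is judged:
On the way, in this order (a step that is already met when the one before it is completed fails the run):
1. the vise jaw is pulled open (at least 38 of 45 mm) with the filter body still lying in the vise (value of joint vise_jaw above 0.038 m and distance between filter_center and vise below 0.075 m), for 0.1 s.
2. the filter body lies on the bench, screws up, clear of the vise and let go (height (world z) of filter_center below 0.026 m and angle between filter_center's own z axis and vertical below 0.1 rad and contact force between filter_body and the fingers below 0.2 N and linear speed of filter_body below 0.02 m/s), for 0.2 s.
3. with the body lying on the bench, the matching bay is turned to the loading point (within 0.12 rad) and stands still (height (world z) of filter_center below 0.026 m and angle between filter_center's own z axis and vertical below 0.1 rad and value of joint carousel_rotor between -0.12 and 0.12 rad and velocity of joint carousel_rotor between -0.05 and 0.05 rad/s), for 0.2 s.
4. the filter body lies home in the matching bay at the loading point and is let go (horizontal distance between filter_center and matching_bay below 0.008 m and z of filter_center in the frame of matching_bay between 0.015 and 0.025 m and angle between the y axis of filter_center and the y axis of matching_bay, either way round below 0.12 rad and angle between filter_center's own z axis and vertical below 0.08 rad and value of joint carousel_rotor between -0.12 and 0.12 rad and contact force between filter_body and the fingers below 0.2 N and linear speed of filter_body below 0.02 m/s), for 0.2 s.
At the end, for the whole second after the job is handed in: Filter body at rest, released, screws up in the matching bay: centre within 8 mm of the bay centre from above and 15 to 25 mm over its floor, along the bay within 0.12 rad, level within 0.08 rad; bay at the loading point within 0.12 rad; vise jaw open 36 mm or more (all of step 4 and value of joint vise_jaw above 0.036 m); the robot touches nothing.
It fails at once if the blue box or the tape roll is moved by more than 30 mm (distance of any of blue_box_center, tape_center from where it was at the start of the episode above 0.03 m).
It fails at once if the filter body falls into the bay (faster than 0.5 m/s within 60 mm of its seat) (horizontal distance between filter_center and matching_bay below 0.03 m and z of filter_center in the frame of matching_bay below 0.08 m and linear speed of filter_body above 0.5 m/s).
It also fails if it takes over 72 s, if anything falls off the work surface, if the arm or the gripper's body presses on something with over 40 N, if the wrist force passes 120 N, or if a joint passes its speed limit or range.

ROBOT

A 6-joint arm with a two-finger parallel gripper is mounted at the origin on a cart in front of the work surface, level with it; the furniture and walls round the work are solid. World frame = base frame: x ahead of the robot, y to its left, z up, the work surface at z = 0. Lengths are in m, angles in rad, forces in N, time in s.
With the tool pointing down it reaches from about 0.35 to 1 m from the base axis. Payload 7.1 kg.
Tool frame: the origin (TCP) lies at the very end of the fingers, on their centre line; the grasp point (between the pads) lies 19 mm behind it; z points along the fingers, y is the direction in which the jaws open and shut (so a half turn about z gives the same grasp; the last joint's range is limited). The gripper opens to 85 mm and grips with 20 to 120 N. Pads are 22 mm wide; open, the fingers measure 114 mm over their backs; the gripper's body (76 mm by 85 mm) begins 54 mm behind the grasp point. The pads swing forward as they close: fully open they stand 13 mm farther back than shut.
Start: joints at [-1.326, 0.423, 1.63, -0, 1.089, -0.019], TCP at [0.163, -0.603, 0.231] pointing down, gripper open.
Joint ranges: [-3, 3], [-0.9, 2.11], [0.09, 2.58], [-1.31, 4.45], [0.11, 2.69], [-2.54, 2.54]. Speed limits (rad/s): [2.39, 2.39, 3.01, 3.14, 3.14, 3.14].

INTERFACE

Orientations are given as [roll, pitch, yaw] about the fixed x, y, z axes, in that order (R = Rz(yaw) Ry(pitch) Rx(roll)).
In Python, from workcell import monitor, cams, robot gives the robot as it stands. The module is installed in compiled form; this text tells all that it offers.
- The arm moves only by the tool carry_out, never from a script. Its argument "moves" is a list of rows, each an object of numbers: "dx", "dy", "dz": the shift along the tool's x, y, z in cm; "spin": the turn about the tool's z in degrees. A call has 1 to 5 rows; each row shifts and turns the commanded pose from where the row before left it, along the tool's axes as they then stand; what a row does not reach is not made up. A row lasts 1/12 s, in which the tool goes at most 41.7 mm and 7.16 degrees, less where a joint would pass 70% of its speed; a pose out of reach is approached as far as the arm can. A call is refused whole if a number of a shift passes 4.17 or a number of a turn 7.16, either way. A call with a gripper value outside its range is refused whole. "jaw" is the opening, from 0 (shut) to 1 (fully open), set as the call begins (left out, the last holds). The fingers move at their own pace and stop on an object; "force" is the grip in N (left out, the last holds). Time passes only in rows, so rows that do not move let the fingers close. It gives the time, the measured TCP pose, the force and the opening at its end, in the units of the state.
- monitor.get_state(): the state, without advancing time (a new reading comes with each control period).
- cams.snapshot(name): name is "scene" or "top"; returns the picture (400x640x3 uint8, red, green, blue); there is no depth.
- cams.camera_params(name): a dict with "fx", "fy", "cx", "cy" (pixels), "eye" and "attitude" of the camera in the world. Camera axes: x right, y up, looking along -z (the intrinsics and any distortion apply to the point x, -y, -z); pixel columns grow to the right and rows downward; lengths in m; the calibration is good to about 2 mm. A picture is of the moment at which its call begins. camera_params takes no time and is no camera call.
- robot.hand_in(): hands the job in, once; it reports no verdict.
The state is a dict: "t": time; "joints": joint angles; "qd": joint speeds; "effort": joint torques, N m; "position": TCP position; "tool_rot": TCP orientation; "wrist_force": force on the tool from outside, world axes, zero at the start; "moment": the same for the moment, N m; "width": finger opening in m.
Only numpy, scipy, OpenCV 4.12 (cv2) and the standard library are available. Lean on these libraries where they do the work, as an engineer would, in place of code of your own. Each camera call takes 0.05 s, during which the arm holds its last target. There are 200 camera calls.

## Working session

There is one attempt and no reset: what is moved stays moved. The work goes in short steps, Python scripts to look and compute and a tool call to move; the robot and the scene stay as the last step left them, time stands still between calls to the robot, and variables do not carry over. Pictures are saved under pics/ and viewed, about 8 in all and at most 12, crops included, and the job is handed in when it is done.

Besides the shell and the picture viewer there is one more tool, called by a JSON object that holds its "fn" and its "kwargs", one argument or row to a line. carry_out: Moves the arm, as the interface text tells. Its arguments: {"type":"object","properties":{"moves":{"type":"array"},"jaw":{"type":"number"},"force":{"type":"number"}},"required":["moves"]}

```bash
mkdir -p pics
cat > h.py <<'E'
import numpy as np, cv2
from workcell import monitor, cams, robot
from scipy.spatial.transform import Rotation as R
def rot(a):
    a=np.array(a,float)
    return a if a.shape==(3,3) else (R.from_euler('xyz',a).as_matrix() if a.size==3 else R.from_quat(a).as_matrix())
def ray(name,u,v,z):
    p=cams.camera_params(name); d=np.array([(u-p['cx'])/p['fx'],-(v-p['cy'])/p['fy'],-1.])
    d=rot(p['attitude'])@d; e=np.array(p['eye']); return e+d*(z-e[2])/d[2]
def pix(name,X):
    p=cams.camera_params(name); c=rot(p['attitude']).T@(np.array(X)-p['eye'])
    return p['cx']+p['fx']*c[0]/-c[2], p['cy']-p['fy']*c[1]/-c[2]
def snap(name,f):
    im=cams.snapshot(name); cv2.imwrite('pics/'+f,im[:,:,::-1]); return im
E
python3 - <<'E'
from h import *
for n in('scene','top'): print(cams.camera_params(n)); snap(n,n+'0.png')
print(monitor.get_state())
E
```

```text
{'fx': 437.88238822265265, 'fy': 437.88238822265265, 'cx': 326.35395235112185, 'cy': 204.51013237426392, 'eye': array([ 0.78845883, -0.69264107,  0.92367841]), 'attitude': array([0.74888757, 0.01447808, 0.26430286])}
{'fx': 429.0021297348003, 'fy': 429.0021297348003, 'cx': 315.21628333364026, 'cy': 197.26635581989348, 'eye': array([0.3471374 , 0.05195456, 1.31335275]), 'attitude': array([ 0.16792624,  0.02414681, -1.5983153 ])}
{'t': 0.1, 'joints': array([-1.32595443e+00,  4.23782491e-01,  1.63064314e+00, -8.79455353e-06,
        1.08860993e+00, -1.90232447e-02]), 'qd': array([ 0.00065736, -0.00201358, -0.00170878, -0.00099718, -0.00174186,
       -0.00170216]), 'effort': array([ 7.67430322e-06, -5.58426332e+01, -2.82445461e+01, -9.57354217e-06,
        2.96044564e-03, -1.17462341e-05]), 'position': array([ 0.16289193, -0.60286451,  0.23060053]), 'tool_rot': array([-3.14014985e+00, -1.96627317e-05,  2.63869214e-01]), 'wrist_force': array([0.41393681, 0.35829177, 0.42932118]), 'moment': array([-0.01322709, -0.01336053, -0.02110449]), 'width': 0.08544680281900378}
```

View pics/top0.png

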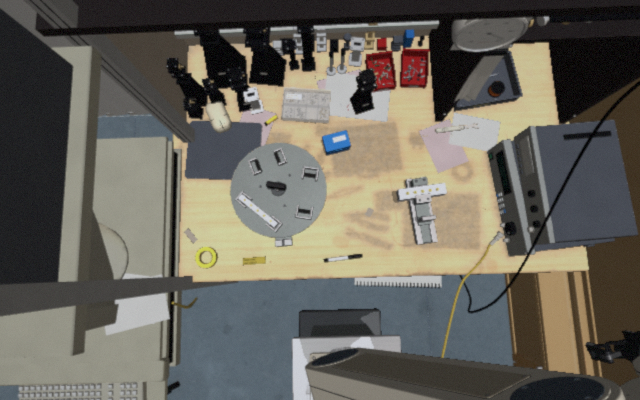

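View pics/scene0.png

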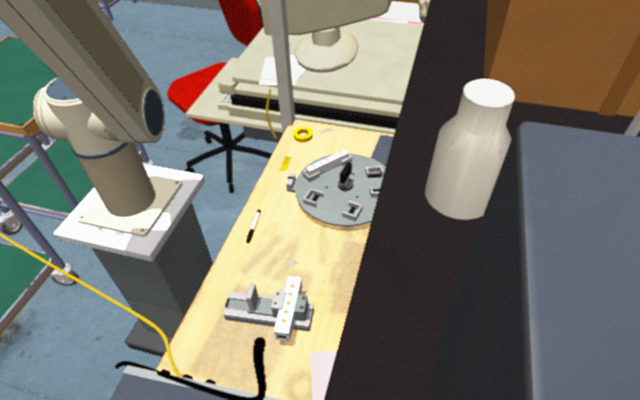

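The top view shows the carousel at (278,190) with its lip at (284,241). The vise, with the body in it, is at about (422,195) and opens towards the robot. The blue box is at (336,142) and the tape at (205,258). Next I'll enlarge both areas.

Run:
```python
import cv2,numpy as np
im=cv2.imread('pics/top0.png'); k=dict(interpolation=cv2.INTER_CUBIC)
a=cv2.resize(im[138:250,222:334],(0,0),fx=5,fy=5,**k); b=cv2.resize(im[170:250,390:455],(0,0),fx=7,fy=7,**k)[:560]
w=np.hstack([a[:, :],b[:, :]]) if 0 else None
b=cv2.resize(im[172:248,395:452],(0,0),fx=560/76*0.55,fy=560/76*0.55,**k)
c=np.zeros((560,b.shape[1],3),np.uint8); c[:b.shape[0]]=b
cv2.imwrite('pics/z0.png',np.hstack([a,c])); print(b.shape)
from h import *
for n,u,v,z in [('car',278,190,.03),('lip',284,241,.041),('box',336,142,.03),('tape',205,258,.01),('bodyL',399,195,.07),('bodyR',446,190,.07)]: print(n,ray('top',u,v,z).round(3))
```

```text
(308, 231, 3)
car [0.592 0.19  0.03 ]
lip [0.435 0.173 0.041]
box [0.737 0.008 0.03 ]
tape [0.393 0.416 0.01 ]
bodyL [ 0.558 -0.169  0.07 ]
bodyR [ 0.568 -0.307  0.07 ]
```

View pics/z0.png

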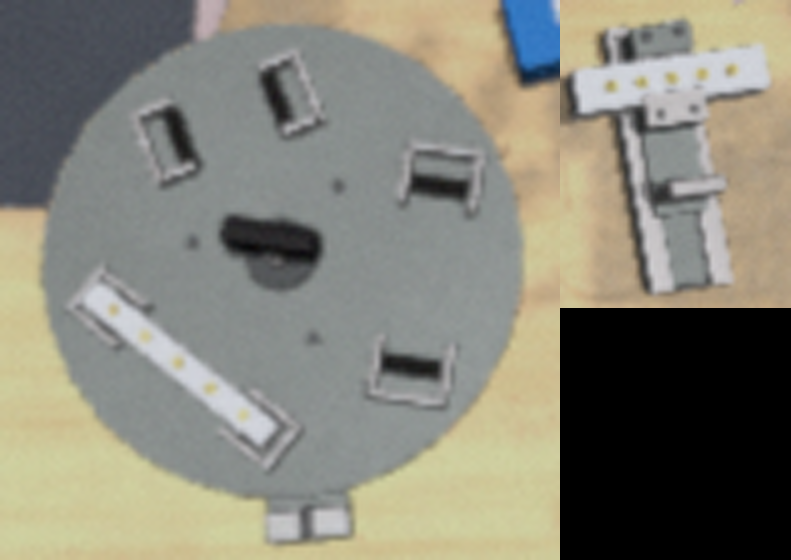

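```bash
cat > m.py <<'E'
from h import *
from scipy.optimize import least_squares
def disc(f):
    im=cv2.imread(f); hsv=cv2.cvtColor(im,cv2.COLOR_BGR2HSV)
    P=[]
    g=cv2.GaussianBlur(hsv[:,:,1].astype(float),(3,3),0)
    c=np.array([.592,.19,.03])
    for a in np.arange(0,2*np.pi,.05):
        rs=np.arange(.135,.165,.0005); q=[pix('top',c+r*np.array([np.cos(a),np.sin(a),0])) for r in rs]
        s=cv2.remap(hsv[:,:,1].astype(np.float32),np.array([q],np.float32),None,cv2.INTER_LINEAR)[0]
        d=np.abs(np.gradient(cv2.GaussianBlur(s[None],(9,1),0)[0])); i=d.argmax()
        if d[i]>.8: P.append(c[:2]+rs[i]*np.array([np.cos(a),np.sin(a)]))
    P=np.array(P)
    r=least_squares(lambda x:np.hypot(*(P-x[:2]).T)-x[2],[.592,.19,.148],loss='soft_l1',f_scale=.001)
    return r.x,len(P)
E
python3 - <<'E'
from m import *
x,n=disc('pics/top0.png'); print('disc',x,n)
A=lambda u,v:(222+(u+.5)/5-.5,138+(v+.5)/5-.5)
s=308/76
B=lambda u,v:(395+(u-560+.5)/s-.5,172+(v+.5)/s-.5)
cor=[ray('top',*A(*p),.05) for p in [(407,147),(484,152),(367,397),(448,405)]]
cor=np.array(cor); m=cor.mean(0); d=(cor[:2].mean(0)-cor[2:].mean(0)); print('bay',m,'len',np.linalg.norm(d),'dir',np.degrees(np.arctan2(d[1],d[0])),'w',np.linalg.norm(cor[0]-cor[1]))
c=x[:2]; v=m[:2]-c; print('r',np.hypot(*v),'ang',np.degrees(np.arctan2(v[1],v[0])))
l=ray('top',*A(307,523),.041); w=l[:2]-c; print('lip',l,np.hypot(*w),np.degrees(np.arctan2(w[1],w[0])))
k=[ray('top',*A(*p),.1) for p in [(226,230),(318,245)]]; print('knob',k,np.mean(k,0))
S=np.array([ray('top',*B(*p),.07) for p in [(611,86),(642,82),(672,78),(702,73),(731,69)]]); print('body',S.mean(0),np.degrees(np.arctan2(*(S[0]-S[-1])[[1,0]])))
E4=np.array([ray('top',*B(*p),.07) for p in [(574,72),(766,45),(770,88),(578,115)]]);print('bodycorners',E4,E4.mean(0))
h=np.array([ray('top',*B(*p),.1) for p in [(668,188),(724,182)]]);print('handle',h,h.mean(0),np.linalg.norm(h[0]-h[1]))
for p in [(u,v,z) for u,v,z in [(648,288,.03),(733,284,.03)]]: print(ray('top',*B(*p[:2]),p[2]))
E
```

```text
Traceback (most recent call last):
  File "m.py", line 9, in disc
    rs=np.arange(.135,.165,.0005); q=[pix('top',c+r*np.array([np.cos(a),np.sin(a),0])) for r in rs]
                                      ~~~^^^^^^^^^^^^^^^^^^^^^^^^^^^^^^^^^^^^^^^^^^^^^
  File "h.py", line 11, in pix
    p=cams.camera_params(name); c=rot(p['attitude']).T@(np.array(X)-p['eye'])
ValueError: time passes only in moves, steps and waits
```

```bash
sed -i 's/p=cams.camera_params(name)/p=PP[name]/' h.py; sed -i '/^def rot/i PP={n:cams.camera_params(n) for n in ("scene","top")}' h.py
python3 - <<'E'
from m import *
x,n=disc('pics/top0.png'); print('disc',x,n)
A=lambda u,v:(222+(u+.5)/5-.5,138+(v+.5)/5-.5)
s=308/76
B=lambda u,v:(395+(u-560+.5)/s-.5,172+(v+.5)/s-.5)
cor=[ray('top',*A(*p),.05) for p in [(407,147),(484,152),(367,397),(448,405)]]
cor=np.array(cor); m=cor.mean(0); d=(cor[:2].mean(0)-cor[2:].mean(0)); print('bay',m,'len',np.linalg.norm(d),'dir',np.degrees(np.arctan2(d[1],d[0])),'w',np.linalg.norm(cor[0]-cor[1]))
c=x[:2]; v=m[:2]-c; print('r',np.hypot(*v),'ang',np.degrees(np.arctan2(v[1],v[0])))
l=ray('top',*A(307,523),.041); w=l[:2]-c; print('lip',l,np.hypot(*w),np.degrees(np.arctan2(w[1],w[0])))
k=[ray('top',*A(*p),.1) for p in [(226,230),(318,245)]]; print('knob',k,np.mean(k,0))
S=np.array([ray('top',*B(*p),.07) for p in [(611,86),(642,82),(672,78),(702,73),(731,69)]]); print('body',S.mean(0),np.degrees(np.arctan2(*(S[0]-S[-1])[[1,0]])))
E4=np.array([ray('top',*B(*p),.07) for p in [(574,72),(766,45),(770,88),(578,115)]]);print('bodycorners',E4,E4.mean(0))
h=np.array([ray('top',*B(*p),.1) for p in [(668,188),(724,182)]]);print('handle',h,h.mean(0),np.linalg.norm(h[0]-h[1]))
for p in [(u,v,z) for u,v,z in [(648,288,.03),(733,284,.03)]]: print(ray('top',*B(*p[:2]),p[2]))
E
```

```text
disc [0.59567086 0.19031077 0.14719774] 122
bay [0.57767282 0.10096143 0.05      ] len 0.15458977964342388 dir -9.865518314143763 w 0.0467244686032486
r 0.09114402319903793 ang -101.38893973932443
lip [0.43173739 0.17585186 0.041     ] 0.16456986870053814 -174.95956512836713
knob [array([0.59813266, 0.21452934, 0.1       ]), array([0.58757319, 0.16135534, 0.1       ])] [0.59285292 0.18794234 0.1       ]
body [ 0.56810952 -0.23765413  0.07      ] 96.36831234159861
bodycorners [[ 0.57447574 -0.1676828   0.07      ]
 [ 0.58990634 -0.30725655  0.07      ]
 [ 0.55823773 -0.30765592  0.07      ]
 [ 0.54287003 -0.1686718   0.07      ]] [ 0.56637246 -0.23781677  0.07      ]
handle [[ 0.48461938 -0.22276785  0.1       ]
 [ 0.48764345 -0.26190313  0.1       ]] [ 0.48613141 -0.24233549  0.1       ] 0.03925193927499634
[ 0.41951751 -0.2190284   0.03      ]
[ 0.42063269 -0.28099731  0.03      ]
```

```bash
cat > d.py <<'E'
import sys
from h import *
def go(x,y,z,yaw=None):
    s=monitor.get_state(); M=rot(s['tool_rot']); d=M.T@(np.array([x,y,z])-s['position'])*100
    cy=np.degrees(np.arctan2(M[1,0],M[0,0]))
    print('t',round(s['t'],2),'pos',s['position'].round(4),'yaw',cy.round(2),'w',round(s['width'],4),'F',np.round(s['wrist_force'],1)); print('d cm',d.round(2),'spin',None if yaw is None else round(cy-yaw,2))
if __name__=='__main__': go(*map(float,sys.argv[1:]))
E
python3 d.py .485 -.244 .231 96.4
```

```text
t 0.1 pos [ 0.1629 -0.6029  0.2306] yaw 15.12 w 0.0854 F [0.4 0.4 0.4]
d cm [ 40.46 -26.24  -0.  ] spin -81.28
```

{"fn": "carry_out", "kwargs": {
  "moves": [
    {"dx": 2.35,"dy": -2.85},
    {"dx": 2.35,"dy": -2.85},
    {"dx": 2.35,"dy": -2.85},
    {"dx": 2.35,"dy": -2.85},
    {"dx": 2.35,"dy": -2.85}
  ],
  "jaw": 0.52
}}

```text
schema error: expected keys dx, dy, dz, spin
```

{"fn": "carry_out", "kwargs": {
  "moves": [
    {"dx": 2.35,"dy": -2.85},
    {"dx": 2.35,"dy": -2.85},
    {"dx": 2.35,"dy": -2.85},
    {"dx": 2.35,"dy": -2.85},
    {}
  ]
}}

```text
schema error: expected keys dx, dy, dz, spin
```

{"fn": "carry_out", "kwargs": {
  "moves": [
    {"dx": 3.86,"dy": -0.12},
    {"dx": 3.86,"dy": -0.12},
    {"dx": 3.86,"dy": -0.12},
    {"dx": 3.86,"dy": -0.12},
    {"dx": 3.86,"dy": -0.12}
  ]
}}

```text
schema error: expected keys dx, dy, dz, spin
```

{"fn": "carry_out", "kwargs": {
  "moves": [
    {"spin": -6.77},
    {"spin": -6.77},
    {"spin": -6.77},
    {"spin": -6.77},
    {"spin": -6.77}
  ]
}}

```text
schema error: expected keys dx, dy, dz, spin
```

{"fn": "carry_out", "kwargs": {
  "moves": [
    {"spin": -6.77},
    {"spin": -6.77},
    {"spin": -6.77},
    {"spin": -6.77},
    {"spin": -6.77}
  ]
}}

```text
schema error: expected keys dx, dy, dz, spin
```

{"fn": "carry_out", "kwargs": {
  "moves": [
    {"spin": -6.77},
    {"spin": -6.77},
    {},
    {}
  ]
}}

```text
schema error: expected keys dx, dy, dz, spin
```

```bash
python3 d.py .485 -.244 .064 96.4; python3 -c "
from h import *
a=snap('scene','s1.png');b=snap('top','t1.png')
cv2.imwrite('pics/z1.png',np.hstack([cv2.resize(a[180:380,190:340],(450,600)),cv2.resize(b[140:260,385:455],(350,600))])[:,:,::-1])"
```

```text
t 0.1 pos [ 0.1629 -0.6029  0.2306] yaw 15.12 w 0.0854 F [0.4 0.4 0.4]
d cm [ 40.46 -26.22  16.7 ] spin -81.28
```

View pics/z1.png

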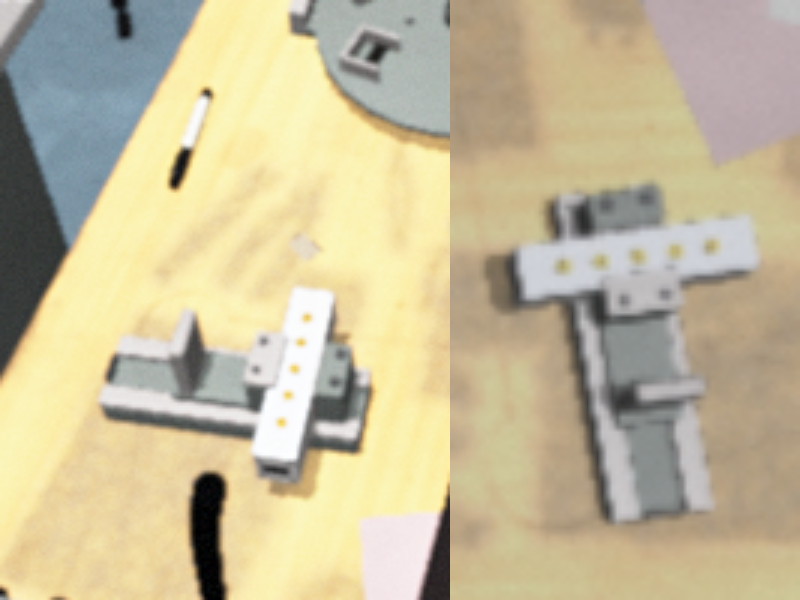

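All four keys are required in each row, so nothing moved. The picture shows the scene unchanged: the vise is closed, with the handle plate's top edge around (670,390) in the right-hand crop. I'll resend with complete rows.

{"fn": "carry_out", "kwargs": {
  "moves": [
    {"dx": 2.35,"dy": -2.85,"dz": 0,"spin": 0},
    {"dx": 2.35,"dy": -2.85,"dz": 0,"spin": 0},
    {"dx": 2.35,"dy": -2.85,"dz": 0,"spin": 0},
    {"dx": 2.35,"dy": -2.85,"dz": 0,"spin": 0},
    {"dx": 2.35,"dy": -2.85,"dz": 0,"spin": 0}
  ],
  "jaw": 0.52
}}

```text
t: 0.62
position: [0.2395, -0.4335, 0.2311]
tool_rot: [-3.141, -0.0, 0.263]
wrist_force: [0.4, 0.4, -0.2]
width: 0.0447
```

{"fn": "carry_out", "kwargs": {
  "moves": [
    {"dx": 2.35,"dy": -2.85,"dz": 0,"spin": 0},
    {"dx": 2.35,"dy": -2.85,"dz": 0,"spin": 0},
    {"dx": 2.35,"dy": -2.85,"dz": 0,"spin": 0},
    {"dx": 2.35,"dy": -2.85,"dz": 0,"spin": 0},
    {"dx": 0,"dy": 0,"dz": 0,"spin": 0}
  ]
}}

```text
t: 1.03
position: [0.3011, -0.2956, 0.231]
tool_rot: [-3.139, -0.0, 0.267]
wrist_force: [-0.5, 0.2, 0.1]
width: 0.0445
```

{"fn": "carry_out", "kwargs": {
  "moves": [
    {"dx": 3.86,"dy": -0.12,"dz": 0,"spin": 0},
    {"dx": 3.86,"dy": -0.12,"dz": 0,"spin": 0},
    {"dx": 3.86,"dy": -0.12,"dz": 0,"spin": 0},
    {"dx": 3.86,"dy": -0.12,"dz": 0,"spin": 0},
    {"dx": 3.86,"dy": -0.12,"dz": 0,"spin": 0}
  ]
}}

```text
t: 1.45
position: [0.4867, -0.244, 0.2313]
tool_rot: [3.141, -0.0, 0.264]
wrist_force: [0.2, -1.3, -0.2]
width: 0.0444
```

{"fn": "carry_out", "kwargs": {
  "moves": [
    {"dx": 0,"dy": 0,"dz": 0,"spin": -6.77},
    {"dx": 0,"dy": 0,"dz": 0,"spin": -6.77},
    {"dx": 0,"dy": 0,"dz": 0,"spin": -6.77},
    {"dx": 0,"dy": 0,"dz": 0,"spin": -6.77},
    {"dx": 0,"dy": 0,"dz": 0,"spin": -6.77}
  ]
}}

```text
t: 1.87
position: [0.4851, -0.2447, 0.2311]
tool_rot: [-3.141, 0.0, 0.861]
wrist_force: [0.4, 0.0, 0.8]
width: 0.0445
```

{"fn": "carry_out", "kwargs": {
  "moves": [
    {"dx": 0,"dy": 0,"dz": 0,"spin": -6.77},
    {"dx": 0,"dy": 0,"dz": 0,"spin": -6.77},
    {"dx": 0,"dy": 0,"dz": 0,"spin": -6.77},
    {"dx": 0,"dy": 0,"dz": 0,"spin": -6.77},
    {"dx": 0,"dy": 0,"dz": 0,"spin": -6.77}
  ]
}}

```text
t: 2.28
position: [0.485, -0.2449, 0.2312]
tool_rot: [-3.141, 0.0, 1.451]
wrist_force: [-0.3, -0.1, -0.5]
width: 0.0444
```

{"fn": "carry_out", "kwargs": {
  "moves": [
    {"dx": 0,"dy": 0,"dz": 0,"spin": -6.77},
    {"dx": 0,"dy": 0,"dz": 0,"spin": -6.77},
    {"dx": 0,"dy": 0,"dz": 0,"spin": 0},
    {"dx": 0,"dy": 0,"dz": 0,"spin": 0}
  ]
}}

```text
t: 2.62
position: [0.485, -0.2448, 0.2312]
tool_rot: [-3.141, -0.0, 1.678]
wrist_force: [-1.0, 0.5, 0.2]
width: 0.0445
```

```bash
python3 d.py .485 -.244 .064 96.4
```

```text
t 2.62 pos [ 0.485  -0.2448  0.2312] yaw 96.14 w 0.0445 F [-1.   0.5  0.2]
d cm [8.000e-02 1.000e-02 1.672e+01] spin -0.26
```

{"fn": "carry_out", "kwargs": {
  "moves": [
    {"dx": 0,"dy": 0,"dz": 3,"spin": -0.26},
    {"dx": 0,"dy": 0,"dz": 3,"spin": 0},
    {"dx": 0,"dy": 0,"dz": 3,"spin": 0},
    {"dx": 0,"dy": 0,"dz": 2.5,"spin": 0},
    {"dx": 0,"dy": 0,"dz": 1,"spin": 0}
  ]
}}

```text
t: 3.03
position: [0.4832, -0.2436, 0.1031]
tool_rot: [-3.137, -0.003, 1.683]
wrist_force: [-0.8, 1.0, -0.3]
width: 0.0446
```

{"fn": "carry_out", "kwargs": {
  "moves": [
    {"dx": 0,"dy": 0,"dz": 1.4,"spin": 0},
    {"dx": 0,"dy": 0,"dz": 1.4,"spin": 0},
    {"dx": 0,"dy": 0,"dz": 1.4,"spin": 0},
    {"dx": 0,"dy": 0,"dz": 0,"spin": 0}
  ]
}}

```text
t: 3.37
position: [0.4841, -0.2441, 0.0627]
tool_rot: [-3.139, -0.002, 1.684]
wrist_force: [-1.0, 0.7, -1.0]
width: 0.0446
```

{"fn": "carry_out", "kwargs": {
  "moves": [
    {"dx": 0,"dy": 0,"dz": 0,"spin": 0},
    {"dx": 0,"dy": 0,"dz": 0,"spin": 0},
    {"dx": 0,"dy": 0,"dz": 0,"spin": 0},
    {"dx": 0,"dy": 0,"dz": 0,"spin": 0},
    {"dx": 0,"dy": 0,"dz": 0,"spin": 0}
  ],
  "jaw": 0,
  "force": 30
}}

```text
t: 3.78
position: [0.4837, -0.245, 0.0655]
tool_rot: [-3.14, 0.0, 1.686]
wrist_force: [-9.2, -3.9, 5.1]
width: 0.0113
```

{"fn": "carry_out", "kwargs": {
  "moves": [
    {"dx": 0,"dy": -0.9,"dz": 0,"spin": 0},
    {"dx": 0,"dy": -0.9,"dz": 0,"spin": 0},
    {"dx": 0,"dy": -0.9,"dz": 0,"spin": 0},
    {"dx": 0,"dy": -0.9,"dz": 0,"spin": 0},
    {"dx": 0,"dy": -0.8,"dz": 0,"spin": 0}
  ]
}}

```text
t: 4.2
position: [0.4413, -0.2497, 0.0654]
tool_rot: [3.139, 0.001, 1.686]
wrist_force: [3.0, 4.2, 7.4]
width: 0.0116
```

{"fn": "carry_out", "kwargs": {
  "moves": [
    {"dx": 0,"dy": 0,"dz": 0,"spin": 0},
    {"dx": 0,"dy": 0,"dz": 0,"spin": 0}
  ]
}}

```text
t: 4.37
position: [0.4402, -0.2498, 0.0654]
tool_rot: [-3.141, 0.0, 1.686]
wrist_force: [-3.9, 1.2, 10.2]
width: 0.0118
```

{"fn": "carry_out", "kwargs": {
  "moves": [
    {"dx": 0,"dy": -0.2,"dz": 0,"spin": 0},
    {"dx": 0,"dy": 0,"dz": 0,"spin": 0},
    {"dx": 0,"dy": 0,"dz": 0,"spin": 0}
  ]
}}

```text
t: 4.62
position: [0.439, -0.25, 0.0654]
tool_rot: [3.141, 0.001, 1.686]
wrist_force: [-1.6, 2.3, 10.5]
width: 0.0117
```

{"fn": "carry_out", "kwargs": {
  "moves": [
    {"dx": 0,"dy": 0,"dz": 0,"spin": 0},
    {"dx": 0,"dy": 0,"dz": 0,"spin": 0},
    {"dx": 0,"dy": 0,"dz": 0,"spin": 0},
    {"dx": 0,"dy": 0,"dz": -2,"spin": 0},
    {"dx": 0,"dy": 0,"dz": -3,"spin": 0}
  ],
  "jaw": 0.48
}}

```text
t: 5.03
position: [0.4371, -0.2487, 0.1125]
tool_rot: [-3.137, -0.004, 1.686]
wrist_force: [0.5, 0.1, -0.6]
width: 0.0408
```

{"fn": "carry_out", "kwargs": {
  "moves": [
    {"dx": 0,"dy": 0,"dz": -4,"spin": 0},
    {"dx": 0,"dy": 0,"dz": -4,"spin": 0},
    {"dx": -4,"dy": 0,"dz": 0,"spin": 0},
    {"dx": -4,"dy": 0,"dz": 0,"spin": 0},
    {"dx": -4,"dy": 0,"dz": 0,"spin": 0}
  ]
}}

```text
t: 5.45
position: [0.4535, -0.3703, 0.1959]
tool_rot: [3.14, 0.002, 1.688]
wrist_force: [1.1, -0.7, -0.3]
width: 0.041
```

```bash
python3 d.py .5605 -.18 .2 96.4; python3 -c "
from h import *
a=snap('scene','s2.png');b=snap('top','t2.png')
cv2.imwrite('pics/z2.png',np.hstack([cv2.resize(a[180:380,190:340],(450,600)),cv2.resize(b[140:260,385:455],(350,600))])[:,:,::-1])"
```

```text
t 5.45 pos [ 0.4535 -0.3703  0.1959] yaw 96.71 w 0.041 F [ 1.1 -0.7 -0.3]
d cm [17.65 12.85 -0.43] spin 0.31
```

View pics/z2.png

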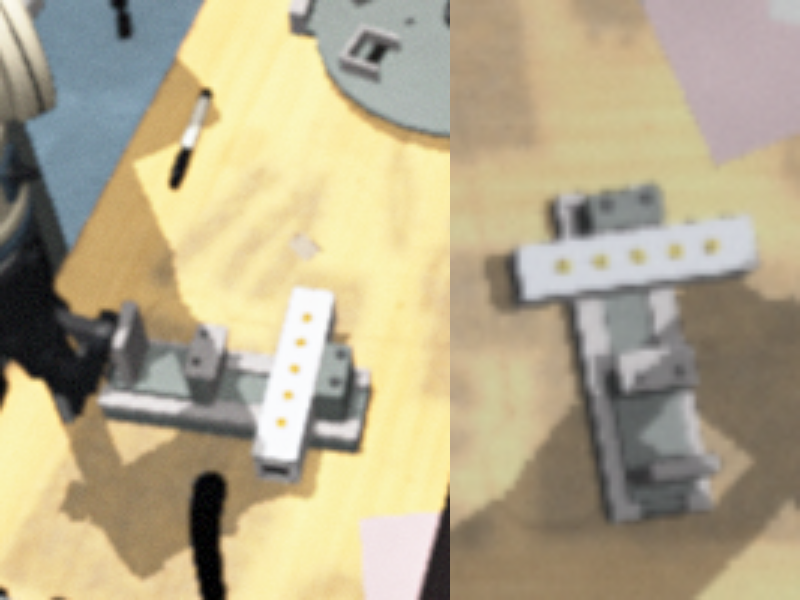

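The jaw is open at its stop, with the handle at (685,465), and the body is undisturbed. Now for the +y free end.

{"fn": "carry_out", "kwargs": {
  "moves": [
    {"dx": 2.91,"dy": 2.13,"dz": 0,"spin": 0.3},
    {"dx": 2.91,"dy": 2.13,"dz": 0,"spin": 0},
    {"dx": 2.91,"dy": 2.13,"dz": 0,"spin": 0},
    {"dx": 2.91,"dy": 2.13,"dz": 0,"spin": 0},
    {"dx": 2.91,"dy": 2.13,"dz": 0,"spin": 0}
  ],
  "jaw": 0.75
}}

```text
t: 5.97
position: [0.5427, -0.2108, 0.1939]
tool_rot: [-3.141, -0.0, 1.681]
wrist_force: [-0.1, 0.2, -0.5]
width: 0.0642
```

{"fn": "carry_out", "kwargs": {
  "moves": [
    {"dx": 2.91,"dy": 2.13,"dz": 0,"spin": 0},
    {"dx": 0,"dy": 0,"dz": 0,"spin": 0},
    {"dx": 0,"dy": 0,"dz": 0,"spin": 0}
  ]
}}

```text
t: 6.22
position: [0.5609, -0.1794, 0.1939]
tool_rot: [-3.141, -0.0, 1.685]
wrist_force: [-0.7, -0.9, 0.1]
width: 0.0641
```

```bash
python3 d.py .5608 -.182 .041 96.4
```

```text
t 6.22 pos [ 0.5609 -0.1794  0.1939] yaw 96.52 w 0.0641 F [-0.7 -0.9  0.1]
d cm [-0.26 -0.03 15.29] spin 0.12
```

{"fn": "carry_out", "kwargs": {
  "moves": [
    {"dx": -0.26,"dy": 0,"dz": 2.5,"spin": 0.1},
    {"dx": 0,"dy": 0,"dz": 3,"spin": 0},
    {"dx": 0,"dy": 0,"dz": 3,"spin": 0},
    {"dx": 0,"dy": 0,"dz": 2.5,"spin": 0},
    {"dx": 0,"dy": 0,"dz": 1.5,"spin": 0}
  ]
}}

```text
t: 6.63
position: [0.5584, -0.1845, 0.0664]
tool_rot: [-3.138, -0.002, 1.678]
wrist_force: [-0.2, -0.2, 0.5]
width: 0.0641
```

{"fn": "carry_out", "kwargs": {
  "moves": [
    {"dx": 0,"dy": 0,"dz": 1.4,"spin": 0},
    {"dx": 0,"dy": 0,"dz": 1.4,"spin": 0},
    {"dx": 0,"dy": 0,"dz": 0,"spin": 0},
    {"dx": 0,"dy": 0,"dz": 0,"spin": 0}
  ]
}}

```text
t: 6.97
position: [0.5602, -0.1843, 0.0407]
tool_rot: [-3.14, -0.001, 1.678]
wrist_force: [-0.0, -1.3, -0.3]
width: 0.0643
```

{"fn": "carry_out", "kwargs": {
  "moves": [
    {"dx": 0,"dy": 0,"dz": 0,"spin": 0},
    {"dx": 0,"dy": 0,"dz": 0,"spin": 0},
    {"dx": 0,"dy": 0,"dz": 0,"spin": 0},
    {"dx": 0,"dy": 0,"dz": 0,"spin": 0},
    {"dx": 0,"dy": 0,"dz": 0,"spin": 0}
  ],
  "jaw": 0,
  "force": 70
}}

```text
t: 7.38
position: [0.5605, -0.1839, 0.0425]
tool_rot: [-3.141, -0.0, 1.679]
wrist_force: [-5.3, -0.5, 6.3]
width: 0.0307
```

```bash
python3 d.py .5608 -.182 .041 96.4
```

```text
t 7.38 pos [ 0.5605 -0.1839  0.0425] yaw 96.21 w 0.0307 F [-5.3 -0.5  6.3]
d cm [0.18 0.05 0.15] spin -0.19
```

{"fn": "carry_out", "kwargs": {
  "moves": [
    {"dx": 0,"dy": -0.1,"dz": -0.3,"spin": 0},
    {"dx": 0,"dy": -0.1,"dz": -0.7,"spin": 0},
    {"dx": 0,"dy": 0,"dz": -1.5,"spin": 0},
    {"dx": 0,"dy": 0,"dz": -2,"spin": 0},
    {"dx": 0,"dy": 0,"dz": -2,"spin": 0}
  ],
  "force": 85
}}

```text
t: 7.8
position: [0.5589, -0.1839, 0.1073]
tool_rot: [-3.141, -0.0, 1.679]
wrist_force: [0.2, -0.4, -1.7]
width: 0.0309
```

{"fn": "carry_out", "kwargs": {
  "moves": [
    {"dx": 0,"dy": 0,"dz": -1.5,"spin": 0},
    {"dx": 1.5,"dy": 0.5,"dz": 0,"spin": 0},
    {"dx": 2,"dy": 0.6,"dz": 0,"spin": 0},
    {"dx": 2.3,"dy": 0.8,"dz": 0,"spin": 0},
    {"dx": 2.3,"dy": 0.8,"dz": 0,"spin": 0}
  ]
}}

```text
t: 8.22
position: [0.5775, -0.1, 0.1223]
tool_rot: [3.14, 0.0, 1.678]
wrist_force: [0.8, 0.3, -1.8]
width: 0.0307
```

{"fn": "carry_out", "kwargs": {
  "moves": [
    {"dx": 2.3,"dy": 0.8,"dz": 0,"spin": 0},
    {"dx": 2.3,"dy": 0.8,"dz": 0,"spin": 0},
    {"dx": 1.5,"dy": 0.6,"dz": 0,"spin": 0},
    {"dx": 0.6,"dy": 0.3,"dz": 0,"spin": 0},
    {"dx": 0,"dy": 0,"dz": 0,"spin": 0}
  ]
}}

```text
t: 8.63
position: [0.5954, -0.03, 0.1219]
tool_rot: [3.14, 0.0, 1.681]
wrist_force: [0.5, -0.2, -1.4]
width: 0.0308
```

```bash
python3 d.py .594 -.031 .0125 95; python3 -c "
from h import *
a=snap('scene','s3.png')
cv2.imwrite('pics/z3.png',cv2.resize(a[130:350,200:420],(600,600))[:,:,::-1])"
```

```text
t 8.63 pos [ 0.5954 -0.03    0.1219] yaw 96.34 w 0.0308 F [ 0.5 -0.2 -1.4]
d cm [-0.08 -0.17 10.94] spin 1.34
```

View pics/z3.png

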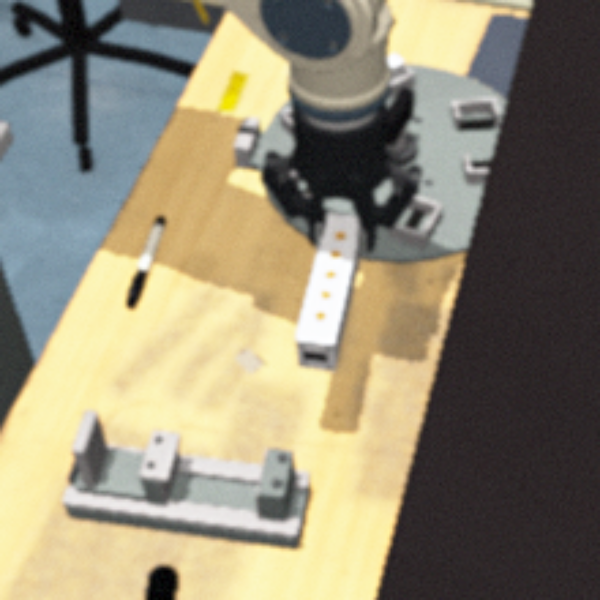

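The body is out of the vise, held level by its +y end, and the jaw is still open. Lowering it now.

{"fn": "carry_out", "kwargs": {
  "moves": [
    {"dx": 0,"dy": 0,"dz": 1.5,"spin": 0.7},
    {"dx": 0,"dy": 0,"dz": 2.5,"spin": 0.6},
    {"dx": 0,"dy": 0,"dz": 2.5,"spin": 0},
    {"dx": 0,"dy": 0,"dz": 2,"spin": 0},
    {"dx": 0,"dy": 0,"dz": 1,"spin": 0}
  ]
}}

```text
t: 9.1
position: [0.593, -0.0326, 0.024]
tool_rot: [-3.138, -0.0, 1.655]
wrist_force: [-0.6, 0.1, -2.4]
width: 0.0307
```

{"fn": "carry_out", "kwargs": {
  "moves": [
    {"dx": 0,"dy": 0,"dz": 0.5,"spin": 0},
    {"dx": 0,"dy": 0,"dz": 0.3,"spin": 0},
    {"dx": 0,"dy": 0,"dz": 0.2,"spin": 0},
    {"dx": 0,"dy": 0,"dz": 0.2,"spin": 0},
    {"dx": 0,"dy": 0,"dz": 0,"spin": 0}
  ]
}}

```text
t: 9.52
position: [0.5954, -0.0314, 0.015]
tool_rot: [3.14, 0.0, 1.657]
wrist_force: [0.3, -0.2, -1.4]
width: 0.0308
```

{"fn": "carry_out", "kwargs": {
  "moves": [
    {"dx": 0,"dy": 0,"dz": 0.1,"spin": 0},
    {"dx": 0,"dy": 0,"dz": 0.1,"spin": 0},
    {"dx": 0,"dy": 0,"dz": 0,"spin": 0}
  ]
}}

```text
t: 9.77
position: [0.5953, -0.0313, 0.0129]
tool_rot: [3.141, 0.0, 1.657]
wrist_force: [0.6, -0.6, 0.8]
width: 0.0305
```

{"fn": "carry_out", "kwargs": {
  "moves": [
    {"dx": 0,"dy": 0,"dz": 0.1,"spin": 0},
    {"dx": 0,"dy": 0,"dz": 0,"spin": 0},
    {"dx": 0,"dy": 0,"dz": 0,"spin": 0}
  ]
}}

```text
t: 10.02
position: [0.5954, -0.0314, 0.0129]
tool_rot: [3.14, 0.0, 1.657]
wrist_force: [-3.0, -0.1, 11.5]
width: 0.0307
```

{"fn": "carry_out", "kwargs": {
  "moves": [
    {"dx": 0,"dy": 0,"dz": 0,"spin": 0},
    {"dx": 0,"dy": 0,"dz": 0,"spin": 0},
    {"dx": 0,"dy": 0,"dz": 0,"spin": 0},
    {"dx": 0,"dy": 0,"dz": 0,"spin": 0},
    {"dx": 0,"dy": 0,"dz": 0,"spin": 0}
  ],
  "jaw": 0.75
}}

```text
t: 10.43
position: [0.5948, -0.0313, 0.0112]
tool_rot: [-3.141, -0.0, 1.657]
wrist_force: [-0.4, -0.1, 0.6]
width: 0.0638
```

{"fn": "carry_out", "kwargs": {
  "moves": [
    {"dx": 0,"dy": 0,"dz": -2,"spin": 0},
    {"dx": 0,"dy": 0,"dz": -4,"spin": 0},
    {"dx": 0,"dy": 0,"dz": -4,"spin": 0},
    {"dx": 0,"dy": 0,"dz": -4,"spin": 0},
    {"dx": 0,"dy": 0,"dz": -4,"spin": 0}
  ]
}}

```text
t: 10.85
position: [0.5943, -0.0313, 0.1929]
tool_rot: [-3.141, -0.0, 1.657]
wrist_force: [0.6, -0.0, -0.8]
width: 0.0639
```

```bash
python3 d.py .595 .189 .2; python3 -c "
from h import *
a=snap('scene','s4.png');b=snap('top','t4.png')
cv2.imwrite('pics/z4.png',np.hstack([cv2.resize(a[170:310,230:370],(400,400)),cv2.resize(b[140:260,330:450],(400,400))])[:,:,::-1])"
```

```text
t 10.85 pos [ 0.5943 -0.0313  0.1929] yaw 94.91 w 0.0639 F [ 0.6 -0.  -0.8]
d cm [21.94  1.95 -0.71] spin None
```

View pics/z4.png

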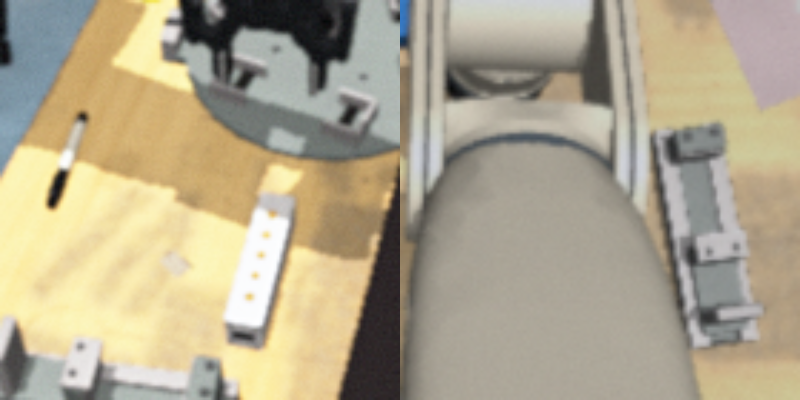

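The body lies flat with its screws up and has been let go. Now the knob.

{"fn": "carry_out", "kwargs": {
  "moves": [
    {"dx": 3.65,"dy": 0.33,"dz": 0,"spin": 0},
    {"dx": 3.65,"dy": 0.33,"dz": 0,"spin": 0},
    {"dx": 3.65,"dy": 0.33,"dz": 0,"spin": 0},
    {"dx": 3.65,"dy": 0.33,"dz": 0,"spin": 0},
    {"dx": 3.65,"dy": 0.33,"dz": 0,"spin": 0}
  ],
  "jaw": 0.5
}}

```text
t: 11.37
position: [0.5951, 0.1534, 0.1905]
tool_rot: [-3.141, 0.0, 1.656]
wrist_force: [0.5, -0.3, 0.4]
width: 0.043
```

{"fn": "carry_out", "kwargs": {
  "moves": [
    {"dx": 3.65,"dy": 0.33,"dz": 0,"spin": 0},
    {"dx": 0,"dy": 0,"dz": 0,"spin": 5.3},
    {"dx": 0,"dy": 0,"dz": 0,"spin": 5.3},
    {"dx": 0,"dy": 0,"dz": 0,"spin": 5.3},
    {"dx": 0,"dy": 0,"dz": 0,"spin": 0}
  ]
}}

```text
t: 11.78
position: [0.5952, 0.1889, 0.1903]
tool_rot: [-3.14, 0.001, 1.377]
wrist_force: [0.3, 0.3, -0.3]
width: 0.0426
```

```bash
python3 d.py .595 .1893 .065 79
```

```text
t 11.78 pos [0.5952 0.1889 0.1903] yaw 78.88 w 0.0426 F [ 0.3  0.3 -0.3]
d cm [ 4.000e-02 -1.000e-02  1.253e+01] spin -0.12
```

{"fn": "carry_out", "kwargs": {
  "moves": [
    {"dx": 0,"dy": 0,"dz": 3,"spin": 0},
    {"dx": 0,"dy": 0,"dz": 3,"spin": 0},
    {"dx": 0,"dy": 0,"dz": 2.5,"spin": 0},
    {"dx": 0,"dy": 0,"dz": 2,"spin": 0},
    {"dx": 0,"dy": 0,"dz": 2,"spin": 0}
  ]
}}

```text
t: 12.2
position: [0.5951, 0.1881, 0.0644]
tool_rot: [-3.14, 0.001, 1.382]
wrist_force: [-0.0, -0.2, 0.2]
width: 0.0428
```

{"fn": "carry_out", "kwargs": {
  "moves": [
    {"dx": 0,"dy": 0,"dz": 0,"spin": 0},
    {"dx": 0,"dy": 0,"dz": 0,"spin": 0},
    {"dx": 0,"dy": 0,"dz": 0,"spin": 0},
    {"dx": 0,"dy": 0,"dz": 0,"spin": 0},
    {"dx": 0,"dy": 0,"dz": 0,"spin": 0}
  ],
  "jaw": 0,
  "force": 40
}}

```text
t: 12.62
position: [0.593, 0.1881, 0.0656]
tool_rot: [-3.136, 0.002, 1.38]
wrist_force: [-5.9, 1.4, -10.9]
width: 0.0157
```

```bash
python3 d.py .595 .1893 .065 5
```

```text
t 12.62 pos [0.593  0.1881 0.0656] yaw 79.08 w 0.0157 F [ -5.9   1.4 -10.9]
d cm [0.15 0.18 0.05] spin 74.08
```

{"fn": "carry_out", "kwargs": {
  "moves": [
    {"dx": 0,"dy": -0.2,"dz": 0,"spin": 2},
    {"dx": 0,"dy": 0,"dz": 0,"spin": 6},
    {"dx": 0,"dy": 0,"dz": 0,"spin": 6},
    {"dx": 0,"dy": 0,"dz": 0,"spin": 6},
    {"dx": 0,"dy": 0,"dz": 0,"spin": 6}
  ]
}}

```text
t: 13.03
position: [0.5922, 0.1885, 0.0658]
tool_rot: [-3.14, 0.002, 0.922]
wrist_force: [-3.4, 2.1, -13.1]
width: 0.0153
```

{"fn": "carry_out", "kwargs": {
  "moves": [
    {"dx": 0,"dy": 0,"dz": 0,"spin": 6},
    {"dx": 0,"dy": 0,"dz": 0,"spin": 6},
    {"dx": 0,"dy": 0,"dz": 0,"spin": 6},
    {"dx": 0,"dy": 0,"dz": 0,"spin": 6},
    {"dx": 0,"dy": 0,"dz": 0,"spin": 6}
  ]
}}

```text
t: 13.45
position: [0.5916, 0.1893, 0.0658]
tool_rot: [-3.14, 0.004, 0.398]
wrist_force: [-5.3, 5.5, -12.8]
width: 0.0154
```

{"fn": "carry_out", "kwargs": {
  "moves": [
    {"dx": 0,"dy": 0,"dz": 0,"spin": 6},
    {"dx": 0,"dy": 0,"dz": 0,"spin": 6},
    {"dx": 0,"dy": 0,"dz": 0,"spin": 4},
    {"dx": 0,"dy": 0,"dz": 0,"spin": 2},
    {"dx": 0,"dy": 0,"dz": 0,"spin": 0}
  ]
}}

```text
t: 13.87
position: [0.5915, 0.1898, 0.0658]
tool_rot: [-3.14, 0.004, 0.086]
wrist_force: [-4.9, 7.1, -11.6]
width: 0.0153
```

```bash
python3 d.py .593 .1881 .065 5;  python3 -c "
from h import *
a=snap('scene','s5.png');b=snap('top','t5.png')
cv2.imwrite('pics/z5.png',np.hstack([cv2.resize(a[130:240,270:400],(472,400)),cv2.resize(b[130:260,220:340],(369,400))])[:,:,::-1])"
```

```text
t 13.87 pos [0.5915 0.1898 0.0658] yaw 4.95 w 0.0153 F [ -4.9   7.1 -11.6]
d cm [0.14 0.19 0.08] spin -0.05
```

View pics/z5.png

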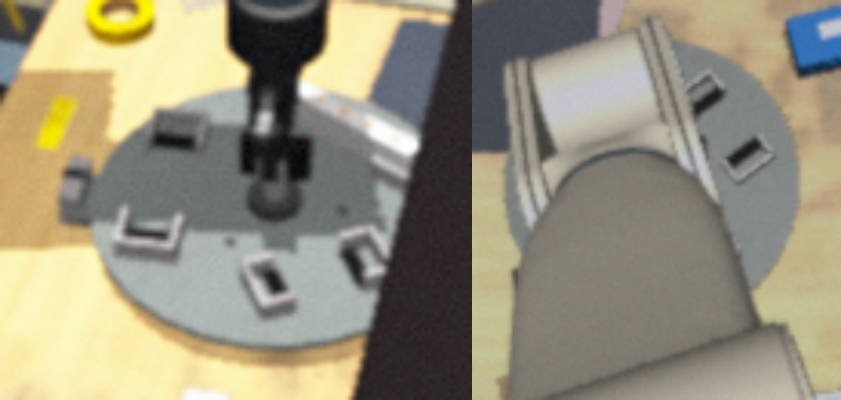

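{"fn": "carry_out", "kwargs": {
  "moves": [
    {"dx": 0,"dy": 0,"dz": 0,"spin": 0},
    {"dx": 0,"dy": 0,"dz": 0,"spin": 0},
    {"dx": 0,"dy": 0,"dz": 0,"spin": 0},
    {"dx": 0,"dy": 0,"dz": -2,"spin": 0},
    {"dx": 0,"dy": 0,"dz": -3.5,"spin": 0}
  ],
  "jaw": 0.5
}}

```text
t: 14.38
position: [0.5918, 0.188, 0.1193]
tool_rot: [3.14, 0.006, 0.088]
wrist_force: [-0.3, -0.4, 0.7]
width: 0.0426
```

{"fn": "carry_out", "kwargs": {
  "moves": [
    {"dx": 0,"dy": 0,"dz": -3.5,"spin": 0},
    {"dx": 0,"dy": 0,"dz": -3.5,"spin": -6.92},
    {"dx": 0,"dy": 0,"dz": 0,"spin": -6.92},
    {"dx": 0,"dy": 0,"dz": 0,"spin": -6.92},
    {"dx": 0,"dy": 0,"dz": 0,"spin": -6.92}
  ]
}}

```text
t: 14.8
position: [0.5949, 0.1889, 0.1937]
tool_rot: [3.14, -0.004, 0.577]
wrist_force: [-0.0, -0.5, -0.5]
width: 0.0432
```

{"fn": "carry_out", "kwargs": {
  "moves": [
    {"dx": 0,"dy": 0,"dz": 0,"spin": -6.92},
    {"dx": 0,"dy": 0,"dz": 0,"spin": -6.92},
    {"dx": 0,"dy": 0,"dz": 0,"spin": -6.92},
    {"dx": 0,"dy": 0,"dz": 0,"spin": -6.92},
    {"dx": 0,"dy": 0,"dz": 0,"spin": -6.92}
  ]
}}

```text
t: 15.22
position: [0.5945, 0.1888, 0.1925]
tool_rot: [3.14, -0.001, 1.181]
wrist_force: [-0.8, 0.1, 0.4]
width: 0.0427
```

{"fn": "carry_out", "kwargs": {
  "moves": [
    {"dx": 0,"dy": 0,"dz": 0,"spin": -6.92},
    {"dx": 0,"dy": 0,"dz": 0,"spin": -6.92},
    {"dx": 0,"dy": 0,"dz": 0,"spin": -6.92},
    {"dx": 0,"dy": 0,"dz": 0,"spin": -6.92},
    {"dx": 0,"dy": 0,"dz": 0,"spin": 0}
  ]
}}

```text
t: 15.63
position: [0.5944, 0.1888, 0.1924]
tool_rot: [3.14, -0.0, 1.662]
wrist_force: [0.8, 0.7, 0.4]
width: 0.0427
```

{"fn": "carry_out", "kwargs": {
  "moves": [
    {"dx": -3.92,"dy": -0.22,"dz": 0,"spin": 0},
    {"dx": -3.92,"dy": -0.22,"dz": 0,"spin": 0},
    {"dx": -3.92,"dy": -0.22,"dz": 0,"spin": 0},
    {"dx": -3.92,"dy": -0.22,"dz": 0,"spin": 0},
    {"dx": -3.92,"dy": -0.22,"dz": 0,"spin": 0}
  ],
  "jaw": 0.75
}}

```text
t: 16.05
position: [0.6, -0.0091, 0.1922]
tool_rot: [3.14, 0.0, 1.654]
wrist_force: [1.7, 0.1, -0.7]
width: 0.0641
```

{"fn": "carry_out", "kwargs": {
  "moves": [
    {"dx": -3.92,"dy": -0.22,"dz": 0,"spin": 0},
    {"dx": -3.92,"dy": -0.22,"dz": 0,"spin": 0},
    {"dx": 0,"dy": 0,"dz": 0,"spin": 0}
  ]
}}

```text
t: 16.3
position: [0.6028, -0.0922, 0.1923]
tool_rot: [3.139, 0.002, 1.649]
wrist_force: [0.6, 0.8, -0.0]
width: 0.0638
```

```bash
python3 d.py .5997 -.0853 .01 95;  python3 -c "
from h import *
a=snap('scene','s6.png');b=snap('top','t6.png')
k=dict(interpolation=cv2.INTER_CUBIC)
cv2.imwrite('pics/z6.png',np.vstack([cv2.resize(a[120:280,230:430],(500,200*2),**k)[:0],np.hstack([cv2.resize(b[138:250,222:334],(560,560),**k),cv2.resize(a[170:310,270:330],(240,560),**k)])])[:,:,::-1])"
```

```text
t 16.3 pos [ 0.6028 -0.0922  0.1923] yaw 94.47 w 0.0638 F [ 0.6  0.8 -0. ]
d cm [ 0.76 -0.3  18.23] spin -0.53Traceback (most recent call last):
  File "<string>", line 5, in <module>
    cv2.imwrite('pics/z6.png',np.vstack([cv2.resize(a[120:280,230:430],(500,200*2),**k)[:0],np.hstack([cv2.resize(b[138:250,222:334],(560,560),**k),cv2.resize(a[170:310,270:330],(240,560),**k)])])[:,:,::-1])
                              ~~~~~~~~~^^^^^^^^^^^^^^^^^^^^^^^^^^^^^^^^^^^^^^^^^^^^^^^^^^^^^^^^^^^^^^^^^^^^^^^^^^^^^^^^^^^^^^^^^^^^^^^^^^^^^^^^^^^^^^^^^^^^^^^^^^^^^^^^^^^^^^^^^^^^^^^^^^^^^^^^^^^^^
    return _nx.concatenate(arrs, 0, dtype=dtype, casting=casting)
           ~~~~~~~~~~~~~~~^^^^^^^^^^^^^^^^^^^^^^^^^^^^^^^^^^^^^^^
ValueError: all the input array dimensions except for the concatenation axis must match exactly, but along dimension 1, the array at index 0 has size 500 and the array at index 1 has size 800
```

```bash
python3 -c "
import cv2,numpy as np
a=cv2.imread('pics/s6.png');b=cv2.imread('pics/t6.png')
k=dict(interpolation=cv2.INTER_CUBIC)
cv2.imwrite('pics/z6.png',np.hstack([cv2.resize(b[138:250,222:334],(560,560),**k),cv2.resize(a[170:310,270:330],(240,560),**k)]))"
```

```text
(no output)
```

View pics/z6.png

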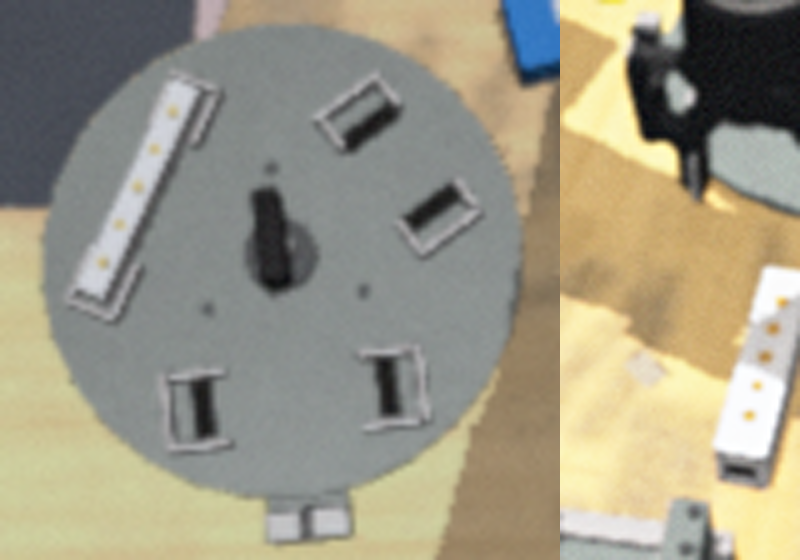

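Run:
```python
from h import *
A=lambda u,v:(222+(u+.5)/5-.5,138+(v+.5)/5-.5)
cor=np.array([ray('top',*A(*p),.05) for p in [(160,374),(169,452),(421,346),(430,427)]]); m=cor.mean(0)
d=cor[:2].mean(0)-cor[2:].mean(0); print('bay',m,'len',np.linalg.norm(d),'ydir',np.degrees(np.arctan2(d[1],d[0])),'w',np.linalg.norm(cor[0]-cor[1]),np.linalg.norm(cor[2]-cor[3]))
for c in [(.5957,.1903),(.5935,.189)]:
    v=m[:2]-c; l=ray('top',*A(307,523),.041)[:2]-c
    print(np.hypot(*v),np.degrees(np.arctan2(v[1],v[0])),'lip',np.degrees(np.arctan2(l[1],l[0])),np.hypot(*l))
k=[ray('top',*A(*p),.1)[:2] for p in [(264,190),(277,285)]]; print(np.mean(k,0),np.degrees(np.arctan2(*(k[0]-k[1])[::-1])))
# body on bench from scene view, corner pixels at top z=.04
B=lambda u,v:(270+(u-560+.5)/4-.5,170+(v+.5)/4-.5)
s=np.array([ray('scene',*B(*p),.04) for p in [(783,303),(773,328),(764,356),(757,386),(749,415)]]); print(s.mean(0),np.degrees(np.arctan2(*(s[0]-s[-1])[[1,0]])),np.linalg.norm(s[0]-s[-1]))
im=cv2.imread('pics/t0.png') if 0 else None
```

```text
bay [0.50437379 0.18106651 0.05      ] len 0.15592269162361438 ydir 94.08738834925661 w 0.047054579820890376 0.04876797233713206
0.09179180058184519 -174.22675846283096 lip -174.96418907137746 0.16459794878964926
0.08947861332019803 -174.91327483158432 lip -175.3531877997124 0.1622960693298022
[0.59298343 0.18879435] 6.950674439867061
[ 0.59652426 -0.08324798  0.04      ] 91.60464438773282 0.08678481276907785
```

Picture 9 shows the matching bay at crop (295,400), square to the lip at (307,523) to within about 1°. Its centre is about (0.504, 0.181). Now I'll take the body round its middle.

{"fn": "carry_out", "kwargs": {
  "moves": [
    {"dx": 0.8,"dy": -0.35,"dz": 2,"spin": -0.5},
    {"dx": 0,"dy": 0,"dz": 3,"spin": 0},
    {"dx": 0,"dy": 0,"dz": 3,"spin": 0},
    {"dx": 0,"dy": 0,"dz": 3,"spin": 0},
    {"dx": 0,"dy": 0,"dz": 3,"spin": 0}
  ]
}}

```text
t: 16.82
position: [0.5985, -0.0764, 0.0507]
tool_rot: [3.14, 0.0, 1.666]
wrist_force: [-0.2, -0.2, -0.1]
width: 0.0646
```

{"fn": "carry_out", "kwargs": {
  "moves": [
    {"dx": 0,"dy": 0,"dz": 2,"spin": 0},
    {"dx": 0,"dy": 0,"dz": 1,"spin": 0},
    {"dx": 0,"dy": 0,"dz": 0.8,"spin": 0},
    {"dx": 0,"dy": 0,"dz": 0.4,"spin": 0},
    {"dx": 0,"dy": 0,"dz": 0,"spin": 0}
  ]
}}

```text
t: 17.23
position: [0.5984, -0.0776, 0.0095]
tool_rot: [3.141, 0.0, 1.666]
wrist_force: [-0.2, -0.2, 0.7]
width: 0.0642
```

```bash
python3 d.py .5985 -.0845 .010 95
```

```text
t 17.23 pos [ 0.5984 -0.0776  0.0095] yaw 95.48 w 0.0642 F [-0.2 -0.2  0.7]
d cm [-0.69 -0.06 -0.05] spin 0.48
```

{"fn": "carry_out", "kwargs": {
  "moves": [
    {"dx": -0.7,"dy": -0.05,"dz": 0,"spin": 0.5},
    {"dx": 0,"dy": 0,"dz": 0,"spin": 0},
    {"dx": 0,"dy": 0,"dz": 0,"spin": 0}
  ]
}}

```text
t: 17.48
position: [0.5991, -0.0857, 0.0105]
tool_rot: [3.14, 0.001, 1.657]
wrist_force: [-0.7, 0.8, -0.3]
width: 0.0638
```

{"fn": "carry_out", "kwargs": {
  "moves": [
    {"dx": 0,"dy": 0,"dz": 0,"spin": 0},
    {"dx": 0,"dy": 0,"dz": 0,"spin": 0},
    {"dx": 0,"dy": 0,"dz": 0,"spin": 0},
    {"dx": 0,"dy": 0,"dz": 0,"spin": 0},
    {"dx": 0,"dy": 0,"dz": 0,"spin": 0}
  ],
  "jaw": 0,
  "force": 60
}}

```text
t: 17.9
position: [0.5986, -0.0852, 0.01]
tool_rot: [3.141, 0.0, 1.658]
wrist_force: [0.1, -1.5, 5.7]
width: 0.0314
```

{"fn": "carry_out", "kwargs": {
  "moves": [
    {"dx": 0,"dy": 0,"dz": -1,"spin": 0},
    {"dx": 0,"dy": 0,"dz": -3,"spin": 0},
    {"dx": 0,"dy": 0,"dz": -3.5,"spin": 0},
    {"dx": 0,"dy": 0,"dz": -3.5,"spin": 0},
    {"dx": 0,"dy": 0,"dz": -3,"spin": 0}
  ]
}}

```text
t: 18.32
position: [0.5981, -0.085, 0.1516]
tool_rot: [3.141, 0.0, 1.658]
wrist_force: [0.9, -0.5, -2.5]
width: 0.0315
```

{"fn": "carry_out", "kwargs": {
  "moves": [
    {"dx": 0,"dy": 0,"dz": -2,"spin": 0},
    {"dx": 0,"dy": 0,"dz": 0,"spin": 0},
    {"dx": 0,"dy": 0,"dz": 0,"spin": 0}
  ]
}}

```text
t: 18.57
position: [0.5986, -0.0851, 0.1705]
tool_rot: [3.139, 0.001, 1.658]
wrist_force: [-0.6, 0.1, -2.9]
width: 0.0315
```

```bash
python3 d.py .504 .181 .17 94.7;  python3 -c "
from h import *
a=snap('scene','s7.png');b=snap('top','t7.png')
k=dict(interpolation=cv2.INTER_CUBIC)
cv2.imwrite('pics/z7.png',np.hstack([cv2.resize(a[150:290,260:360],(400,560),**k),cv2.resize(b[130:270,330:430],(400,560),**k)])[:,:,::-1])"
```

```text
t 18.57 pos [ 0.5986 -0.0851  0.1705] yaw 94.98 w 0.0315 F [-0.6  0.1 -2.9]
d cm [ 2.733e+01 -7.120e+00  2.000e-02] spin 0.28
```

View pics/z7.png

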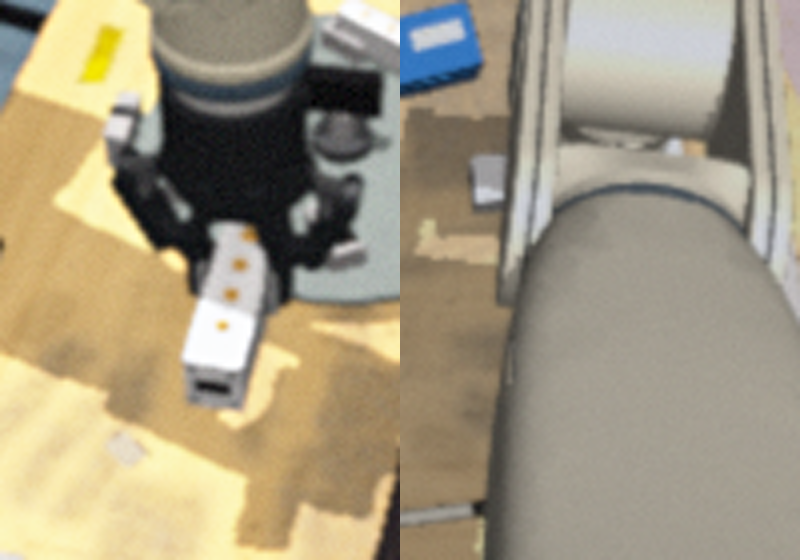

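Run:
```python
from h import *
B=lambda u,v:(260+(u+.5)/4-.5,150+(v+.5)/4-.5)
T=lambda u,v:(330+(u-400+.5)/4-.5,130+(v+.5)/4-.5)
e1=np.array([ray('scene',*B(*p),.2005) for p in [(184,357),(256,371)]]); print('near',e1)
e2=np.array([ray('top',*T(*p),.2005) for p in [(472,156),(472,208)]]); print('far',e2)
a,b=e1.mean(0),e2.mean(0); print((a+b)/2,np.linalg.norm(a-b)); d=np.array([-.0868,.9962])
p=np.array([.5986,-.0851]); print((a[:2]-p)@d,(b[:2]-p)@d)
```

```text
near [[ 0.58626191 -0.15253563  0.2005    ]
 [ 0.62539995 -0.15202604  0.2005    ]]
far [[ 0.6109479  -0.0145869   0.2005    ]
 [ 0.57572426 -0.01317276  0.2005    ]]
[ 0.59958351 -0.08308033  0.2005    ] 0.13896387796988835
-0.06755319212057129 0.07140644175341988
```

Picture 10 shows the body level, held round its middle, with its near end at (222,364). The two ends measure −67.6 and +71.4 mm from the TCP, so the body centre is about 2 mm along +y of the grip. I'll correct for that.

{"fn": "carry_out", "kwargs": {
  "moves": [
    {"dx": 1.4,"dy": -0.4,"dz": 0,"spin": 0.3},
    {"dx": 2.6,"dy": -0.7,"dz": 0,"spin": 0},
    {"dx": 3.3,"dy": -0.9,"dz": 0,"spin": 0},
    {"dx": 3.3,"dy": -0.9,"dz": 0,"spin": 0},
    {"dx": 3.3,"dy": -0.9,"dz": 0,"spin": 0}
  ]
}}

```text
t: 19.08
position: [0.5469, 0.0512, 0.1671]
tool_rot: [-3.137, -0.0, 1.651]
wrist_force: [-0.0, 0.4, -1.7]
width: 0.0312
```

{"fn": "carry_out", "kwargs": {
  "moves": [
    {"dx": 3.3,"dy": -0.9,"dz": 0,"spin": 0},
    {"dx": 3.3,"dy": -0.9,"dz": 0,"spin": 0},
    {"dx": 3.3,"dy": -0.9,"dz": 0,"spin": 0},
    {"dx": 2.3,"dy": -0.4,"dz": 0,"spin": 0},
    {"dx": 1.0,"dy": -0.2,"dz": 0,"spin": 0}
  ]
}}

```text
t: 19.5
position: [0.5031, 0.1814, 0.1674]
tool_rot: [-3.138, 0.0, 1.655]
wrist_force: [-0.1, -0.3, -2.4]
width: 0.0312
```

{"fn": "carry_out", "kwargs": {
  "moves": [
    {"dx": 0,"dy": 0,"dz": 0,"spin": 0},
    {"dx": 0,"dy": 0,"dz": 0,"spin": 0},
    {"dx": 0,"dy": 0,"dz": 0,"spin": 0}
  ]
}}

```text
t: 19.75
position: [0.5053, 0.1782, 0.1685]
tool_rot: [-3.14, 0.001, 1.652]
wrist_force: [-0.8, 0.0, -2.6]
width: 0.031
```

```bash
python3 d.py .504 .1793 .065 94.7
```

```text
t 19.75 pos [0.5053 0.1782 0.1685] yaw 94.65 w 0.031 F [-0.8  0.  -2.6]
d cm [ 0.13 -0.1  10.35] spin -0.05
```

{"fn": "carry_out", "kwargs": {
  "moves": [
    {"dx": 0.13,"dy": -0.1,"dz": 1.5,"spin": 0},
    {"dx": 0,"dy": 0,"dz": 2.3,"spin": 0},
    {"dx": 0,"dy": 0,"dz": 2.3,"spin": 0},
    {"dx": 0,"dy": 0,"dz": 2.2,"spin": 0},
    {"dx": 0,"dy": 0,"dz": 1.5,"spin": 0}
  ]
}}

```text
t: 20.17
position: [0.5038, 0.1786, 0.0693]
tool_rot: [-3.14, 0.001, 1.65]
wrist_force: [-0.6, 0.6, -2.3]
width: 0.0315
```

{"fn": "carry_out", "kwargs": {
  "moves": [
    {"dx": 0,"dy": 0,"dz": 0.5,"spin": 0},
    {"dx": 0,"dy": 0,"dz": 0,"spin": 0},
    {"dx": 0,"dy": 0,"dz": 0,"spin": 0}
  ]
}}

```text
t: 20.42
position: [0.5048, 0.1797, 0.0666]
tool_rot: [3.142, 0.0, 1.651]
wrist_force: [0.8, -0.6, -2.1]
width: 0.0317
```

```bash
python3 d.py .504 .1793 .046 94.7; python3 -c "
from h import *
a=snap('scene','s8.png')
cv2.imwrite('pics/z8.png',cv2.resize(a[130:230,260:380],(720,600),interpolation=cv2.INTER_CUBIC)[:,:,::-1])"
```

```text
t 20.42 pos [0.5048 0.1797 0.0666] yaw 94.61 w 0.0317 F [ 0.8 -0.6 -2.1]
d cm [-0.03 -0.08  2.06] spin -0.09
```

View pics/z8.png

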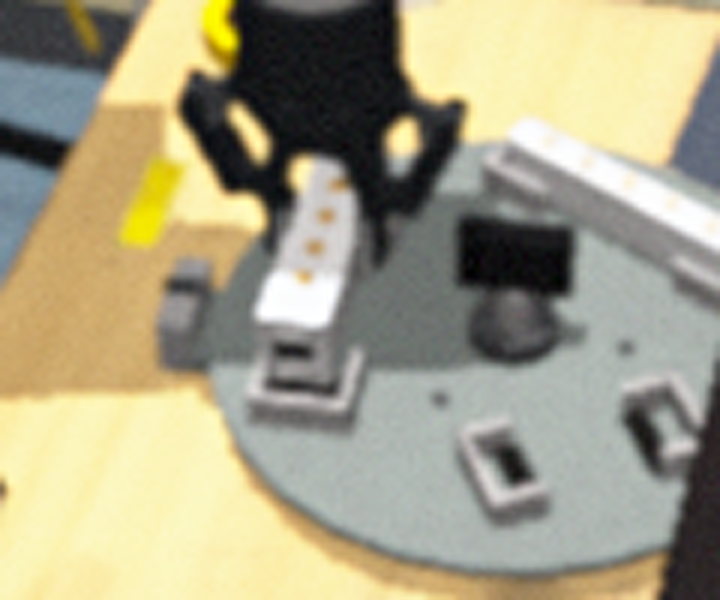

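Picture 11 shows the body over the bay, with its near end at (295,350) just inside the end wall at (305,390). Lowering slowly.

{"fn": "carry_out", "kwargs": {
  "moves": [
    {"dx": 0,"dy": -0.08,"dz": 0.3,"spin": 0},
    {"dx": 0,"dy": 0,"dz": 0.3,"spin": 0},
    {"dx": 0,"dy": 0,"dz": 0.3,"spin": 0},
    {"dx": 0,"dy": 0,"dz": 0,"spin": 0}
  ]
}}

```text
t: 20.8
position: [0.5033, 0.1803, 0.0572]
tool_rot: [-3.141, 0.0, 1.653]
wrist_force: [0.2, -1.3, -1.7]
width: 0.031
```

{"fn": "carry_out", "kwargs": {
  "moves": [
    {"dx": 0,"dy": 0,"dz": 0.3,"spin": 0},
    {"dx": 0,"dy": 0,"dz": 0.3,"spin": 0},
    {"dx": 0,"dy": 0,"dz": 0.2,"spin": 0},
    {"dx": 0,"dy": 0,"dz": 0,"spin": 0}
  ]
}}

```text
t: 21.13
position: [0.5033, 0.1803, 0.0488]
tool_rot: [-3.141, 0.0, 1.653]
wrist_force: [0.1, 0.3, -1.9]
width: 0.0312
```

{"fn": "carry_out", "kwargs": {
  "moves": [
    {"dx": 0,"dy": 0,"dz": 0.2,"spin": 0},
    {"dx": 0,"dy": 0,"dz": 0,"spin": 0},
    {"dx": 0,"dy": 0,"dz": 0,"spin": 0}
  ]
}}

```text
t: 21.38
position: [0.5034, 0.1803, 0.0472]
tool_rot: [-3.141, 0.0, 1.652]
wrist_force: [0.4, 0.8, -1.5]
width: 0.0312
```

{"fn": "carry_out", "kwargs": {
  "moves": [
    {"dx": 0,"dy": 0,"dz": 0.1,"spin": 0},
    {"dx": 0,"dy": 0,"dz": 0.1,"spin": 0},
    {"dx": 0,"dy": 0,"dz": 0,"spin": 0}
  ]
}}

```text
t: 21.63
position: [0.5036, 0.1804, 0.046]
tool_rot: [3.141, -0.0, 1.652]
wrist_force: [-2.0, -0.8, 6.2]
width: 0.0311
```

{"fn": "carry_out", "kwargs": {
  "moves": [
    {"dx": 0,"dy": 0,"dz": 0.1,"spin": 0},
    {"dx": 0,"dy": 0,"dz": 0,"spin": 0},
    {"dx": 0,"dy": 0,"dz": 0,"spin": 0}
  ]
}}

```text
t: 21.88
position: [0.5036, 0.1804, 0.0459]
tool_rot: [3.141, -0.0, 1.652]
wrist_force: [-4.4, -2.4, 17.3]
width: 0.0313
```

The body is seated on the floor with a TCP of 0.046, as predicted. Now I release it, rise and move clear.

{"fn": "carry_out", "kwargs": {
  "moves": [
    {"dx": 0,"dy": 0,"dz": -0.1,"spin": 0},
    {"dx": 0,"dy": 0,"dz": 0,"spin": 0},
    {"dx": 0,"dy": 0,"dz": 0,"spin": 0},
    {"dx": 0,"dy": 0,"dz": 0,"spin": 0},
    {"dx": 0,"dy": 0,"dz": 0,"spin": 0}
  ],
  "jaw": 0.58
}}

```text
t: 22.3
position: [0.5034, 0.1803, 0.0452]
tool_rot: [-3.141, 0.0, 1.652]
wrist_force: [0.5, 0.3, 0.1]
width: 0.0494
```

{"fn": "carry_out", "kwargs": {
  "moves": [
    {"dx": 0,"dy": 0,"dz": -1.5,"spin": 0},
    {"dx": 0,"dy": 0,"dz": -3,"spin": 0},
    {"dx": 0,"dy": 0,"dz": -4,"spin": 0},
    {"dx": 0,"dy": 0,"dz": -4,"spin": 0},
    {"dx": 0,"dy": 0,"dz": -3,"spin": 0}
  ]
}}

```text
t: 22.72
position: [0.5039, 0.1805, 0.203]
tool_rot: [3.14, -0.0, 1.652]
wrist_force: [0.6, 1.0, 0.2]
width: 0.0494
```

{"fn": "carry_out", "kwargs": {
  "moves": [
    {"dx": -3.8,"dy": 0,"dz": 0,"spin": 0},
    {"dx": -3.8,"dy": 0,"dz": 0,"spin": 0},
    {"dx": -3.8,"dy": 0,"dz": 0,"spin": 0},
    {"dx": -3.8,"dy": 0,"dz": 0,"spin": 0},
    {"dx": -3.8,"dy": 0,"dz": 0,"spin": 0}
  ]
}}

```text
t: 23.13
position: [0.5187, -0.0106, 0.2004]
tool_rot: [3.141, -0.0, 1.653]
wrist_force: [0.9, -0.2, 0.2]
width: 0.049
```

{"fn": "carry_out", "kwargs": {
  "moves": [
    {"dx": -3.8,"dy": 0,"dz": 0,"spin": 0},
    {"dx": -3,"dy": 0,"dz": 0,"spin": 0},
    {"dx": 0,"dy": 0,"dz": 0,"spin": 0},
    {"dx": 0,"dy": 0,"dz": 0,"spin": 0}
  ]
}}

```text
t: 23.47
position: [0.5243, -0.0783, 0.2001]
tool_rot: [-3.141, -0.0, 1.649]
wrist_force: [0.3, 0.8, 0.5]
width: 0.0495
```

```bash
python3 d.py .5 -.08 .2; python3 -c "
from h import *
a=snap('scene','s9.png');b=snap('top','t9.png');k=dict(interpolation=cv2.INTER_CUBIC)
v=cv2.resize(b[172:248,395:452],(231,308),**k);c=np.zeros((560,231,3),np.uint8);c[:308]=v; c[330:330+183]=cv2.resize(a[145:224,280:380],(231,183),**k)
cv2.imwrite('pics/z9.png',np.hstack([cv2.resize(b[138:250,222:334],(560,560),**k),c])[:,:,::-1])"
```

```text
t 23.47 pos [ 0.5243 -0.0783  0.2001] yaw 94.49 w 0.0495 F [0.3 0.8 0.5]
d cm [ 0.02 -2.44  0.01] spin None
```

View pics/z9.png

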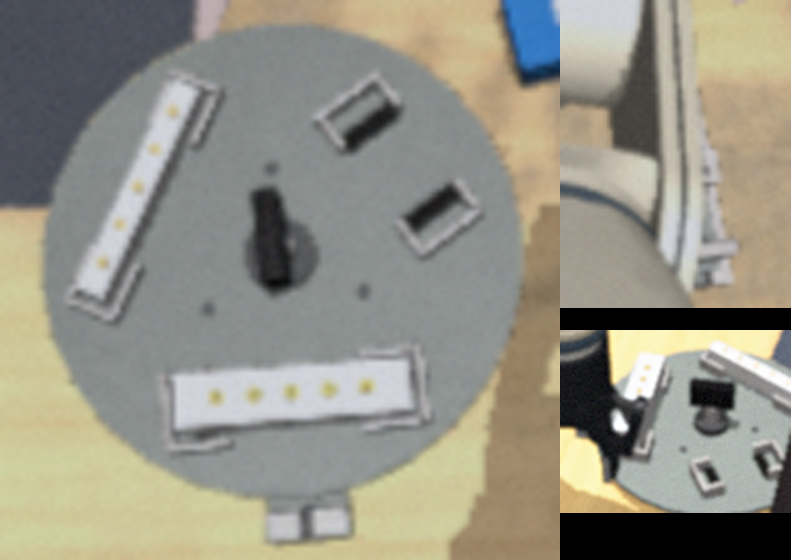

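Run:
```python
from h import *
A=lambda u,v:(222+(u+.5)/5-.5,138+(v+.5)/5-.5)
s=np.array([ray('top',*A(*p),.076) for p in [(215,398),(254,395),(291,392),(329,390),(366,387)]]); print('body',s.mean(0),np.degrees(np.arctan2(*(s[0]-s[-1])[[1,0]])),np.linalg.norm(s[0]-s[-1]))
cor=np.array([ray('top',*A(*p),.05) for p in [(160,374),(169,452),(421,346),(430,427)]]); print('bay',cor.mean(0))
print(robot.hand_in())
```

```text
body [0.50544188 0.18065036 0.076     ] 92.44090109211734 0.0882275926325345
bay [0.50437379 0.18106651 0.05      ]
the job is handed in; nothing more can be done
None
```

The job is done and handed in at about 23.5 s of the 72 s allowed; the hand-in gave no verdict.

I pulled the jaw open about 44–45 mm, lifted the body out by its +y end and laid it on the bench. I then turned the carousel about 74° clockwise by the knob, took the body round its middle and lowered it into the bay until it touched the floor. After letting go I moved the arm clear.

**Body in the bay:** the last picture puts the body centre about 1 mm from the bay centre. The floor stopped it at the height I expected.

**Direction of the body:** the screw line measured 92.4° against 94–95° for the bay. That is a disagreement of about 2°, or 0.04 rad, within the 0.12 rad limit and about what I'd expect from reading pixels by eye.

**Carousel:** the bay stood within about 1° of the lip. I measured that after turning it, and the disc looks unchanged in the last picture.

**Not fully checked:** in the last picture the arm hid most of the vise. An earlier picture showed the jaw fully open, and its handle still looked in the open position. The part of the blue box in that picture had not moved. I never measured the tape roll again, but nothing went near it.

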